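# Lay the second course of a packing pier in running bond

## Robot

A 6-joint arm with a two-finger parallel gripper is mounted at the origin on the work surface. World frame = base frame: x ahead of the robot, y to its left, z up, the work surface at z = 0. Lengths are in m, angles in rad, forces in N, time in s.
With the tool pointing down it reaches from about 0.325 to 0.9 m from the base axis. Payload 6.1 kg.
Tool frame: the origin (TCP) lies on the centre line of the jaws, within the pads' length; the fingertips stand 22 mm ahead of it and the grasp point (between the pads) lies 3 mm ahead of it (robot.nose_length is the distance from the TCP to the fingertips, in m); z points along the fingers, y is the line along which they close (so a half turn about z gives the same grasp; the last joint's range is limited). The gripper opens to 85 mm and grips with 20 to 120 N. Pads are 22 mm wide; open, the fingers measure 114 mm over their backs; the gripper's body (76 mm by 85 mm) begins 54 mm behind the grasp point. The pads swing forward as they close: fully open they stand 13 mm farther back than shut.
Start: joints at [-1.404, 0.22, 1.526, -0, 1.395, -0.126], TCP at [0.18, -0.598, 0.253] pointing down, gripper open.
Joint ranges: [-2.98, 2.98], [-0.91, 2.08], [0.09, 2.57], [-1.24, 4.39], [0.2, 2.65], [-2.68, 2.68]. Speed limits (rad/s): [2.57, 2.57, 3.01, 3.14, 3.14, 3.14].

## Interface

Orientations are given as a 3x3 rotation matrix whose columns are the frame's x, y, z axes.
In Python, from bench import telemetry, viewer, job, robot gives the robot as it stands.
- The arm moves only by the tool play_rows, never from a script. Its argument "steps" is a list of rows, each an object of numbers: "dx", "dy", "dz": the shift along the tool's x, y, z each as a share of 750 mm, from -1 to 1; "rx", "ry", "rz": the turn, a rotation vector about the tool's x, y, z each as a share of 2 rad, from -1 to 1; "hand": the opening, from 0 (shut) to 1 (fully open). In form: [{"dx": .., "dy": .., "dz": .., "rx": .., "ry": .., "rz": .., "hand": ..}, ...]. A call has 1 to 20 rows; each row is the pose to reach, as a shift and turn from the pose commanded when the call began, along the tool's axes at that moment; what a row does not reach only later rows make up. A row lasts 1/10 s, in which the tool goes at most 50 mm and 8.59 degrees, less where a joint would pass 70% of its speed; a pose out of reach is approached as far as the arm can. A call with a number of a shift or a turn outside -1 to 1 is refused whole. A call with a gripper value outside its range is refused whole. The fingers move at their own pace and stop on an object; "newtons" is the grip in N (left out, the last holds). Time passes only in rows, so rows that repeat a pose let the fingers close. It gives the time, the measured TCP pose, the force, the opening and the grip force at its end, in the units of the state.
- telemetry.state(): the state, without advancing time (a new reading comes with each control period).
- viewer.read_camera(name): name is "scene" or "top" or "wrist"; returns the picture (400x640x3 uint8, red, green, blue); there is no depth.
- viewer.calibration(name): a dict with "camera_matrix" (3x3 intrinsics, pixels), "dist" ([k1, k2, p1, p2, k3] as OpenCV has them; the pictures are not rectified), "R" (3x3) and "t" (3): a world point X has camera coordinates R X + t. Camera axes: x right, y down, z forward; pixel columns grow to the right and rows downward; lengths in m; the calibration is good to about 2 mm. A picture is of the moment at which its call begins: read the wrist's pose just before it. calibration takes no time and is no camera call; for the wrist camera it gives the pose at the moment of the call.
- job.finish_job(): hands the job in; it is judged then, once.
The state is a dict: "time": time; "qpos": joint angles; "joint_vel": joint speeds; "effort": joint torques, N m; "eef_pos": TCP position; "tool_rot": TCP orientation; "force": force on the tool from outside, world axes, zero at the start; "moment": the same for the moment, N m; "gripper_width": finger opening in m; "grasp_force": force on a finger pad.
Only numpy, scipy, OpenCV 4.12 (cv2) and the standard library are available. Lean on these libraries where they do the work, as an engineer would, in place of code of your own. Each camera call takes 0.05 s, during which the arm holds its last target. There are 200 camera calls.

## Task

Lay the second course of the packing pier in running bond on its first course of two blocks: the whole block centred over the joint, and a half block each side of it with its longer side along the course, butted up close so that the ends and sides come out flush with the course below. Lay the blocks flat and let go of them; the thin packer is not wanted, and it and the other things on the bench are to be left where they are.

Things in the scene. Friction and masses are not known exactly. Their poses are not given: they have to be found in the camera images.
- course_top (a point): The packing pier, fixed: a red-primed steel channel (270 x 84, 40 high) lying on the bench with a first course of two whole hardwood blocks cemented on it end to end, 241 long over all (1 mm joint), 45 wide and 40 high, whose top is 80 above the bench. This point is in the middle of that top, over the joint; x along the course, y across it, z up.
- whole_center (a point): The loose whole block, 120 x 45 x 40 high, about 0.15 kg. Plain pale hardwood. The point is its centre, half-way up (20 above its underside); x along the 120 length, y across the 45 width, z up; turning it end for end makes no difference.
- half_a_center (a point): A loose half block, 60 x 45 x 40 high, about 0.08 kg; the same as the other half block, either may go at either end. Plain pale hardwood. The point is its centre, half-way up (20 above its underside); x along the 60 length, y across the 45 width, z up; turning it end for end makes no difference.
- half_b_center (a point): The other loose half block, 60 x 45 x 40 high. Plain pale hardwood. The point is its centre, half-way up (20 above its underside); x along the 60 length, y across the 45 width, z up; turning it end for end makes no difference.
- packer_center (a point): The thin packer, same wood, as long as a whole block but thin: 120 x 45 x 16 high. Bystander, lies among the blocks, not to be used. The point is its centre.
- glue_tin: Bystander: glue tin, white closed can, 84 diameter, 110 high, stands beyond the work (mm). Origin: centre of its underside.
- hardener: Bystander: small amber bottle with red cap, 32 diameter, 75 high, stands just beyond the loose blocks (mm). Origin: centre of its underside.
- angle: Bystander: offcut of red-primed steel angle, 90 x 40 x 40 high, lies nearest the robot (mm). Origin: centre of its underside.
- tin_lid: Bystander: flat steel tin lid, 72 diameter, 7 thick (mm). Origin: centre of its underside.
- brush: Bystander: paint brush lying on the bench to the right of the loose blocks (mm). Origin: a point in it, at bench height.
- roller: Bystander: seam roller, wooden handle and steel wheel, about 185 long, 36 high, lies beyond the pier (mm). Origin: a point in it, at bench height.
Not all that is in view belongs to the job. Leave any green, purple or yellow look-alike of the part that bears half_a_center alone.

How it is judged:
By the outcome, as a careful person would: the job done as asked, in the order asked, and still so for the second after the job is handed in, with the robot touching nothing.
It also fails if it takes over 72 s, if anything falls off the work surface, if the arm or the gripper's body presses on something with over 40 N, if the wrist force passes 120 N, or if a joint passes its speed limit or range.

## Working session

There is one attempt and no reset: what is moved stays moved. The work goes in short steps, Python scripts to look and compute and a tool call to move; the robot and the scene stay as the last step left them, time stands still between calls to the robot, and variables do not carry over. Pictures are saved under pics/ and viewed, at most 11 in all, crops included, and the job is handed in when it is done.

Besides the shell and the picture viewer there is one more tool, called after "Request:" as name([rows], argument=value, ...), one row to a line, values as JSON. play_rows: Moves the arm, as the interface text tells. Its arguments: {"type":"object","properties":{"steps":{"type":"array"},"newtons":{"type":"number"}},"required":["steps"]}

```bash
mkdir -p pics; python3 - <<'E'
from bench import telemetry, viewer, job, robot
import cv2,numpy as np
s=telemetry.state();print(s['time'],s['eef_pos'],s['tool_rot'],s['gripper_width'])
for n in['top','scene']:
    im=viewer.read_camera(n);cv2.imwrite(f'pics/{n}0.png',im[:,:,::-1]);c=viewer.calibration(n);print(n,c)
E
```

```text
0.0 [ 0.18029492 -0.59782435  0.25219151] [[ 9.57430536e-01  2.88663591e-01 -3.15613958e-04]
 [ 2.88663642e-01 -9.57428558e-01  1.96415570e-03]
 [ 2.64802420e-04 -1.97164892e-03 -9.99998021e-01]] 0.08539557028342469
top {'camera_matrix': array([[482.56609376,   0.        , 313.66130629],
       [  0.        , 482.56609376, 200.46467784],
       [  0.        ,   0.        ,   1.        ]]), 'dist': array([0.01152009, 0.        , 0.        , 0.        , 0.        ]), 'R': array([[ 0.00960473, -0.99990491,  0.00989531],
       [-0.98541834, -0.0111458 , -0.16978356],
       [ 0.1698777 , -0.0081203 , -0.9854317 ]]), 't': array([-0.14836125,  0.53538324,  1.25785849])}
scene {'camera_matrix': array([[385.88189407,   0.        , 309.41465283],
       [  0.        , 385.88189407, 200.31695108],
       [  0.        ,   0.        ,   1.        ]]), 'dist': array([-0.02661987,  0.        ,  0.        ,  0.        ,  0.        ]), 'R': array([[ 0.63172678,  0.77513878,  0.00900775],
       [ 0.59283847, -0.47560254, -0.64988058],
       [-0.49946353,  0.41588711, -0.75998295]]), 't': array([-0.24566044, -0.30984422,  1.50459792])}
```

View pics/top0.png

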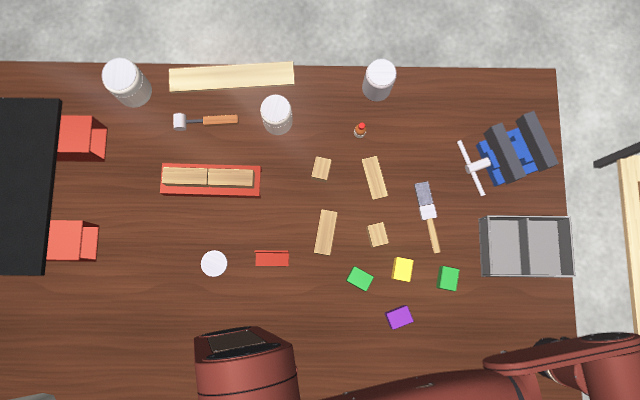

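View pics/scene0.png

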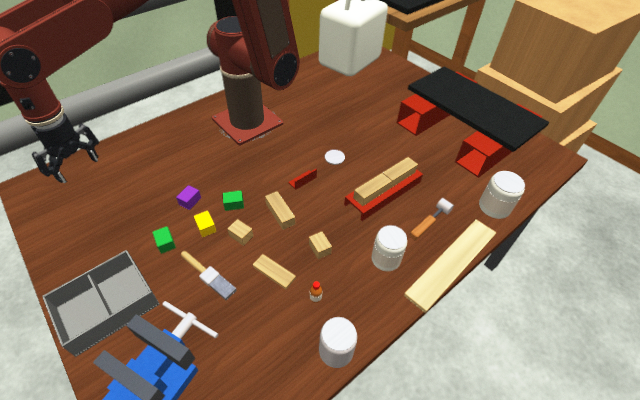

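```bash
python3 - <<'E'
import cv2,numpy as np
a=cv2.imread('pics/top0.png')[145:265,300:400]; b=cv2.imread('pics/scene0.png')[180:300,220:340]
o=np.hstack([cv2.resize(x,(390,468 if x.shape[1]==100 else 390),interpolation=cv2.INTER_CUBIC)[:390] if 0 else cv2.resize(x,(400,480),interpolation=cv2.INTER_CUBIC) for x in(a,b)])
cv2.imwrite('pics/crop1.png',o)
E
cat > h.py <<'E'
import numpy as np,cv2
from bench import viewer
def ray(c,uv,z):
    p=cv2.undistortPoints(np.array(uv,float).reshape(-1,1,2),c['camera_matrix'],c['dist']).reshape(-1,2)
    d=np.c_[p,np.ones(len(p))]@c['R']; C=-c['R'].T@c['t']
    return C+d*((z-C[2])/d[:,2])[:,None]
def proj(c,X):
    return cv2.projectPoints(np.array(X,float).reshape(-1,3),cv2.Rodrigues(c['R'])[0],c['t'],c['camera_matrix'],c['dist'])[0].reshape(-1,2)
E
python3 - <<'E'
from h import *
c=viewer.calibration('top')
for n,uv,z in[('hA',(321,167),.04),('hB',(377,233),.04),('longR',(374,177),.03),('longL',(325,231),.03),('course',(208,177),.08),('angle',(272,258),.03),('brush',(430,215),.02),('hard',(361,128),.07),('tin',(276,108),.11),('lid',(214,263),0.007)]:print(n,ray(c,[uv],z).round(3))
print(viewer.calibration('wrist'))
E
```

```text
hA [[ 0.632 -0.162  0.04 ]]
hB [[ 0.451 -0.314  0.04 ]]
longR [[ 0.607 -0.309  0.03 ]]
longL [[ 0.456 -0.174  0.03 ]]
course [[0.591 0.138 0.08 ]]
angle [[ 0.382 -0.033  0.03 ]]
brush [[ 0.505 -0.463  0.02 ]]
hard [[ 0.735 -0.27   0.07 ]]
tin [[ 0.774 -0.04   0.11 ]]
lid [[0.368 0.126 0.007]]
{'camera_matrix': array([[315.31251625,   0.        , 322.65505202],
       [  0.        , 315.31251625, 201.80172657],
       [  0.        ,   0.        ,   1.        ]]), 'dist': array([-0.04511331,  0.        ,  0.        ,  0.        ,  0.        ]), 'R': array([[ 0.28982823, -0.95707587, -0.00231972],
       [-0.91524606, -0.27786816,  0.29174294],
       [-0.27986471, -0.08243223, -0.95649395]]), 't': array([-0.62444454, -0.04038728,  0.3807031 ])}
```

View pics/crop1.png

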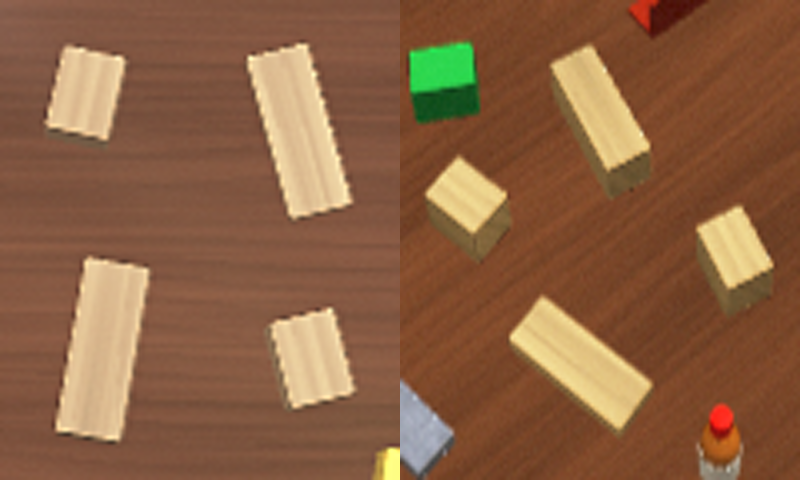

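The candidates in top0 are:
- **Long pieces:** (325,231) shows deep side faces, 40 mm high, in the scene crop, so it is the whole block. (374,177) is thin, so it is the packer and stays where it is.
- **Halves:** the plain pale pieces at (321,167) and (377,233). The green, yellow and purple ones are look-alikes.

Next I move the wrist camera over the blocks.

```bash
cat >> h.py <<'E'
from bench import telemetry
from scipy.spatial.transform import Rotation as Ro
def go(x,y,z,yaw):
    "shares for tool-down pose, yaw (deg) of tool x"
    s=telemetry.state(); R0=np.array(s['tool_rot']); p=np.array([x,y,z])-s['eef_pos']
    a=np.radians(yaw); Rt=np.array([[np.cos(a),np.sin(a),0],[np.sin(a),-np.cos(a),0],[0,0,-1]])
    d=R0.T@p/.75; r=Ro.from_matrix(R0.T@Rt).as_rotvec()/2
    print('d',d.round(4),'r',r.round(4),'rows',round(max(np.linalg.norm(p)/.05,np.degrees(np.linalg.norm(r)*2)/8.59),1))
E
python3 -c "
from h import *
go(.50,-.22,.25,-9)"
```

```text
d [ 0.5535 -0.3594  0.0038] r [-9.000e-04  1.000e-04  2.249e-01] rows 9.9
```

Request:
play_rows([
  {"dx": 0.5535,"dy": -0.3594,"dz": 0.004,"rx": -0.0009,"rz": 0.225,"hand": 1},
  {"dx": 0.5535,"dy": -0.3594,"dz": 0.004,"rx": -0.0009,"rz": 0.225,"hand": 1},
  {"dx": 0.5535,"dy": -0.3594,"dz": 0.004,"rx": -0.0009,"rz": 0.225,"hand": 1},
  {"dx": 0.5535,"dy": -0.3594,"dz": 0.004,"rx": -0.0009,"rz": 0.225,"hand": 1},
  {"dx": 0.5535,"dy": -0.3594,"dz": 0.004,"rx": -0.0009,"rz": 0.225,"hand": 1},
  {"dx": 0.5535,"dy": -0.3594,"dz": 0.004,"rx": -0.0009,"rz": 0.225,"hand": 1},
  {"dx": 0.5535,"dy": -0.3594,"dz": 0.004,"rx": -0.0009,"rz": 0.225,"hand": 1},
  {"dx": 0.5535,"dy": -0.3594,"dz": 0.004,"rx": -0.0009,"rz": 0.225,"hand": 1},
  {"dx": 0.5535,"dy": -0.3594,"dz": 0.004,"rx": -0.0009,"rz": 0.225,"hand": 1},
  {"dx": 0.5535,"dy": -0.3594,"dz": 0.004,"rx": -0.0009,"rz": 0.225,"hand": 1},
  {"dx": 0.5535,"dy": -0.3594,"dz": 0.004,"rx": -0.0009,"rz": 0.225,"hand": 1},
  {"dx": 0.5535,"dy": -0.3594,"dz": 0.004,"rx": -0.0009,"rz": 0.225,"hand": 1},
  {"dx": 0.5535,"dy": -0.3594,"dz": 0.004,"rx": -0.0009,"rz": 0.225,"hand": 1},
])

```text
invalid input at $.steps[0]: expected keys dx, dy, dz, rx, ry, rz, hand
```

```bash
python3 - <<'E'
from h import *
s=telemetry.state();print(s['time'],s['eef_pos'],np.abs(s['joint_vel']).max())
c=viewer.calibration('wrist');im=viewer.read_camera('wrist');cv2.imwrite('pics/w1.png',im[:,:,::-1]);np.save('w1.npy',c,allow_pickle=True)
t=viewer.calibration('top')
print('C',(-c['R'].T@c['t']).round(3))
for X in[(.632,-.162,.04),(.451,-.314,.04),(.607,-.309,.016),(.456,-.174,.04)]:print(proj(c,X).round())
E
```

```text
0.1 [ 0.18030461 -0.59788795  0.25229992] 0.0038518039327217176
C [ 0.251 -0.577  0.374]
[[ 101. -233.]]
[[ 102. -202.]]
[[ 161. -334.]]
[[ -24. -221.]]
```

View pics/w1.png

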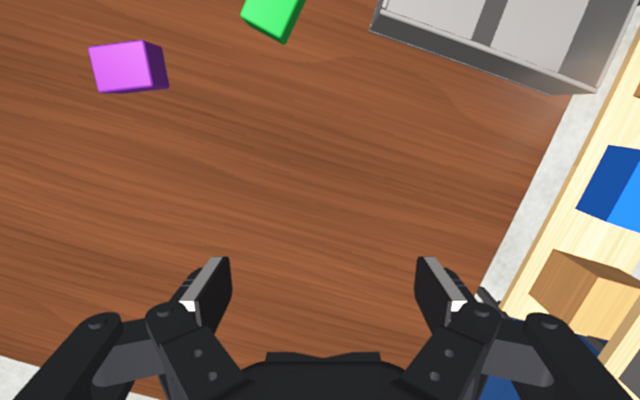

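The purple and green look-alikes are at (128,66) and (272,10), the caddy is at top right, and my own fingers are at the bottom. The move was refused because every row needs all the keys, so I'm resending it.

Request:
play_rows([
  {"dx": 0.5535,"dy": -0.3594,"dz": -0.036,"rx": -0.0009,"ry": 0,"rz": 0.225,"hand": 1},
  {"dx": 0.5535,"dy": -0.3594,"dz": -0.036,"rx": -0.0009,"ry": 0,"rz": 0.225,"hand": 1},
  {"dx": 0.5535,"dy": -0.3594,"dz": -0.036,"rx": -0.0009,"ry": 0,"rz": 0.225,"hand": 1},
  {"dx": 0.5535,"dy": -0.3594,"dz": -0.036,"rx": -0.0009,"ry": 0,"rz": 0.225,"hand": 1},
  {"dx": 0.5535,"dy": -0.3594,"dz": -0.036,"rx": -0.0009,"ry": 0,"rz": 0.225,"hand": 1},
  {"dx": 0.5535,"dy": -0.3594,"dz": -0.036,"rx": -0.0009,"ry": 0,"rz": 0.225,"hand": 1},
  {"dx": 0.5535,"dy": -0.3594,"dz": -0.036,"rx": -0.0009,"ry": 0,"rz": 0.225,"hand": 1},
  {"dx": 0.5535,"dy": -0.3594,"dz": -0.036,"rx": -0.0009,"ry": 0,"rz": 0.225,"hand": 1},
  {"dx": 0.5535,"dy": -0.3594,"dz": -0.036,"rx": -0.0009,"ry": 0,"rz": 0.225,"hand": 1},
  {"dx": 0.5535,"dy": -0.3594,"dz": -0.036,"rx": -0.0009,"ry": 0,"rz": 0.225,"hand": 1},
  {"dx": 0.5535,"dy": -0.3594,"dz": -0.036,"rx": -0.0009,"ry": 0,"rz": 0.225,"hand": 1},
  {"dx": 0.5535,"dy": -0.3594,"dz": -0.036,"rx": -0.0009,"ry": 0,"rz": 0.225,"hand": 1},
  {"dx": 0.5535,"dy": -0.3594,"dz": -0.036,"rx": -0.0009,"ry": 0,"rz": 0.225,"hand": 1},
])

```text
time: 1.45
eef_pos: [0.4994, -0.2211, 0.2799]
tool_rot: [[0.988, -0.157, -0.001], [-0.157, -0.988, -0.002], [-0.001, 0.002, -1.0]]
force: [0.3, 0.1, 0.3]
gripper_width: 0.0851
grasp_force: 0.0
```

```bash
cat >> h.py <<'E'
def snap(name,cam='wrist'):
    s=telemetry.state();c=viewer.calibration(cam);im=viewer.read_camera(cam)
    cv2.imwrite(f'pics/{name}.png',im[:,:,::-1]);np.save(f'{name}.npy',c,allow_pickle=True)
    print('t',round(s['time'],2),np.round(s['eef_pos'],4),'vel',np.abs(s['joint_vel']).max().round(4))
    return im,c
E
python3 - <<'E'
from h import *
im,c=snap('w2')
for X in[(.632,-.162,.04),(.451,-.314,.04),(.607,-.309,.016),(.456,-.174,.04)]:print(proj(c,X).round())
E
```

```text
t 1.45 [ 0.4994 -0.2211  0.2799] vel 0.0207
[[247.  59.]]
[[404. 199.]]
[[383.  64.]]
[[289. 212.]]
```

View pics/w2.png

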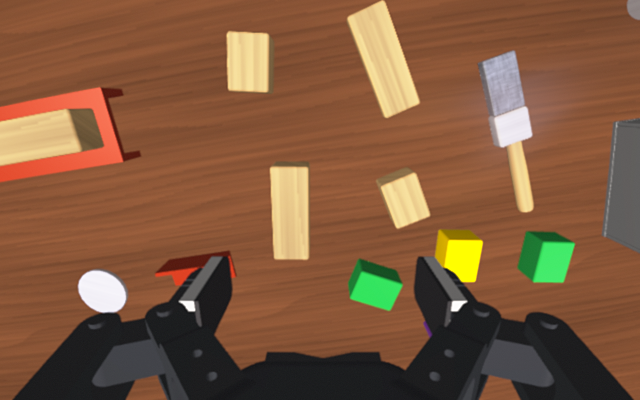

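All the pieces are clear in w2: the whole block at (290,212), half A at (248,61), half B at (403,199), the packer at (384,60), and the pier's right end at (80,130). Now I fit the top faces with sub-pixel edges.

```bash
cat >> h.py <<'E'
from scipy.optimize import least_squares
from scipy.ndimage import map_coordinates,gaussian_filter
def corners(p,L,W,z):
    x,y,a=p; a=np.radians(a); q=np.array([[1,1],[1,-1],[-1,-1],[-1,1]])*[L/2,W/2]
    return np.c_[q@np.array([[np.cos(a),np.sin(a)],[-np.sin(a),np.cos(a)]])+[x,y],np.full(4,z)]
def fit(im,c,L,W,z,x,y,yaw,half=7,edges=(0,1,2,3),n=30,chan=None):
    "pose of a level rectangle from its edges: strongest gradient along edge normals"
    g=gaussian_filter(im.astype(float).mean(2) if chan is None else im[:,:,chan].astype(float),.7); p=np.array([x,y,yaw],float)
    for h in (half,half//2+1,3,3):
        P=proj(c,corners(p,L,W,z)); obs=[]
        for e in edges:
            a,b=P[e],P[(e+1)%4]; t=(b-a)/np.linalg.norm(b-a); nn=np.array([-t[1],t[0]])
            for f in np.linspace(.12,.88,n):
                q=a+f*(b-a); s=np.arange(-h,h+.01,.25); pts=q+s[:,None]*nn
                v=map_coordinates(g,[pts[:,1],pts[:,0]],order=1,mode='nearest'); gr=np.abs(np.gradient(v)); k=gr.argmax()
                if gr[k]>1.0: w=gr**2*(np.abs(s-s[k])<1.3); obs.append((e,f,*(q+nn*(w@s)/w.sum())))
        o=np.array(obs); E=o[:,0].astype(int)
        def res(v):
            P=proj(c,corners([v[0],v[1],v[2]*100],L,W,z)); A=P[E];B=P[(E+1)%4]; t=(B-A)/np.linalg.norm(B-A,axis=1)[:,None]
            d=o[:,2:]-A; return d[:,0]*t[:,1]-d[:,1]*t[:,0]
        r=least_squares(res,[p[0],p[1],p[2]/100],x_scale=[.01,.01,.01],loss='soft_l1',f_scale=.4); p=r.x*[1,1,100]
    R=res(r.x); print('fit',p.round(4),'edge means px',[round(float(np.median(R[E==e])),2) for e in edges],'mad',round(float(np.median(abs(R))),2)); return p
E
python3 - <<'E'
from h import *
im=cv2.imread('pics/w2.png')[:,:,::-1];c=np.load('w2.npy',allow_pickle=True).item()
def init(q,z):
    r=ray(c,q,z); m=r.mean(0); d=r[1]-r[0]; return m[0],m[1],np.degrees(np.arctan2(d[1],d[0]))
# corner pairs: ends of the length axis (mid of far end edge, near end edge)
for n,a,b,L in[('whole',(290,259),(290,168),.12),('hA',(247,92),(249,32),.06),('hB',(413,222),(393,178),.06)]:
    i=init([a,b],.04);print(n,np.round(i,3),L,np.linalg.norm(np.diff(ray(c,[a,b],.04),axis=0)).round(3));fit(im,c,L,.045,.04,*i)
E
```

```text
whole [  0.451  -0.175 -10.723] 0.12 0.117
fit [ 0.4523 -0.1745 -9.3925] edge means px [-0.29, -0.3, -0.41, -0.27] mad 0.3
hA [  0.628  -0.162 -14.401] 0.06 0.06
fit [  0.6292  -0.1615 -12.3589] edge means px [-0.35, -0.39, -0.39, -0.35] mad 0.38
hB [ 0.449 -0.313 18.183] 0.06 0.062
fit [ 0.4478 -0.3153 14.1674] edge means px [-0.21, -0.24, -0.25, -0.24] mad 0.23
```

```bash
python3 -c "
from h import *
go(.4523,-.1745,.10,-9.4);go(.4523,-.1745,.027,-9.4)
c=viewer.calibration('wrist')
print(ray(c,[(437,231),(482,233)],.04).round(3))"
```

```text
d [-0.0716 -0.0524  0.2399] r [0.0009 0.0002 0.0027] rows 3.8
d [-0.0715 -0.0526  0.3372] r [0.0009 0.0002 0.0027] rows 5.2
[[ 0.402 -0.352  0.04 ]
 [ 0.39  -0.408  0.04 ]]
```

Request:
play_rows([
  {"dx": -0.0716,"dy": -0.0525,"dz": 0.2,"rx": 0.0009,"ry": 0,"rz": 0.0027,"hand": 0.85},
  {"dx": -0.0716,"dy": -0.0525,"dz": 0.24,"rx": 0.0009,"ry": 0,"rz": 0.0027,"hand": 0.85},
  {"dx": -0.0716,"dy": -0.0525,"dz": 0.24,"rx": 0.0009,"ry": 0,"rz": 0.0027,"hand": 0.85},
  {"dx": -0.0716,"dy": -0.0525,"dz": 0.24,"rx": 0.0009,"ry": 0,"rz": 0.0027,"hand": 0.85},
  {"dx": -0.0716,"dy": -0.0525,"dz": 0.24,"rx": 0.0009,"ry": 0,"rz": 0.0027,"hand": 0.85},
  {"dx": -0.0716,"dy": -0.0525,"dz": 0.28,"rx": 0.0009,"ry": 0,"rz": 0.0027,"hand": 0.85},
  {"dx": -0.0716,"dy": -0.0525,"dz": 0.31,"rx": 0.0009,"ry": 0,"rz": 0.0027,"hand": 0.85},
  {"dx": -0.0716,"dy": -0.0525,"dz": 0.337,"rx": 0.0009,"ry": 0,"rz": 0.0027,"hand": 0.85},
  {"dx": -0.0716,"dy": -0.0525,"dz": 0.337,"rx": 0.0009,"ry": 0,"rz": 0.0027,"hand": 0.85},
  {"dx": -0.0716,"dy": -0.0525,"dz": 0.337,"rx": 0.0009,"ry": 0,"rz": 0.0027,"hand": 0.85},
], newtons=40)

```text
time: 2.5
eef_pos: [0.4544, -0.1753, 0.0293]
tool_rot: [[0.987, -0.163, 0.002], [-0.163, -0.987, -0.001], [0.002, 0.001, -1.0]]
force: [-0.5, 0.1, -0.7]
gripper_width: 0.0726
grasp_force: 0.0
```

Request:
play_rows([
  {"dx": 0,"dy": 0,"dz": 0,"rx": 0,"ry": 0,"rz": 0,"hand": 0},
  {"dx": 0,"dy": 0,"dz": 0,"rx": 0,"ry": 0,"rz": 0,"hand": 0},
  {"dx": 0,"dy": 0,"dz": 0,"rx": 0,"ry": 0,"rz": 0,"hand": 0},
  {"dx": 0,"dy": 0,"dz": 0,"rx": 0,"ry": 0,"rz": 0,"hand": 0},
  {"dx": 0,"dy": 0,"dz": 0,"rx": 0,"ry": 0,"rz": 0,"hand": 0},
  {"dx": 0,"dy": 0,"dz": 0,"rx": 0,"ry": 0,"rz": 0,"hand": 0},
], newtons=40)

```text
time: 3.1
eef_pos: [0.4547, -0.1747, 0.0294]
tool_rot: [[0.987, -0.162, 0.003], [-0.162, -0.987, -0.002], [0.004, 0.001, -1.0]]
force: [-0.9, -2.1, 6.5]
gripper_width: 0.0442
grasp_force: 42.3
```

```bash
python3 -c "
from h import *
snap('g1');s=telemetry.state();print(s['gripper_width'],s['grasp_force'],s['force'])
go(.4523,-.1745,.25,-9.4);go(.59,.07,.25,90)"
```

```text
t 3.1 [ 0.4547 -0.1747  0.0294] vel 0.0024
0.044193902197268396 42.2663551568985 [-1.05166488 -0.8968455   7.51229829]
d [-0.0021  0.0007 -0.2941] r [ 0.0008 -0.0018  0.0007] rows 4.4
d [ 0.1263 -0.3507 -0.2942] r [ 2.100e-03 -7.000e-04 -8.667e-01] rows 11.6
```

```bash
python3 -c "
from h import *
go(.46,.11,.30,90)"
```

```text
d [-0.0531 -0.3752 -0.3616] r [ 2.100e-03 -7.000e-04 -8.667e-01] rows 11.6
```

Request:
play_rows([
  {"dx": 0,"dy": 0,"dz": -0.06,"rx": 0,"ry": 0,"rz": 0,"hand": 0},
  {"dx": 0,"dy": 0,"dz": -0.12,"rx": 0,"ry": 0,"rz": 0,"hand": 0},
  {"dx": 0,"dy": 0,"dz": -0.18,"rx": 0,"ry": 0,"rz": 0,"hand": 0},
  {"dx": -0.053,"dy": -0.375,"dz": -0.362,"rx": 0.002,"ry": -0.0007,"rz": -0.8667,"hand": 0},
  {"dx": -0.053,"dy": -0.375,"dz": -0.362,"rx": 0.002,"ry": -0.0007,"rz": -0.8667,"hand": 0},
  {"dx": -0.053,"dy": -0.375,"dz": -0.362,"rx": 0.002,"ry": -0.0007,"rz": -0.8667,"hand": 0},
  {"dx": -0.053,"dy": -0.375,"dz": -0.362,"rx": 0.002,"ry": -0.0007,"rz": -0.8667,"hand": 0},
  {"dx": -0.053,"dy": -0.375,"dz": -0.362,"rx": 0.002,"ry": -0.0007,"rz": -0.8667,"hand": 0},
  {"dx": -0.053,"dy": -0.375,"dz": -0.362,"rx": 0.002,"ry": -0.0007,"rz": -0.8667,"hand": 0},
  {"dx": -0.053,"dy": -0.375,"dz": -0.362,"rx": 0.002,"ry": -0.0007,"rz": -0.8667,"hand": 0},
  {"dx": -0.053,"dy": -0.375,"dz": -0.362,"rx": 0.002,"ry": -0.0007,"rz": -0.8667,"hand": 0},
  {"dx": -0.053,"dy": -0.375,"dz": -0.362,"rx": 0.002,"ry": -0.0007,"rz": -0.8667,"hand": 0},
  {"dx": -0.053,"dy": -0.375,"dz": -0.362,"rx": 0.002,"ry": -0.0007,"rz": -0.8667,"hand": 0},
  {"dx": -0.053,"dy": -0.375,"dz": -0.362,"rx": 0.002,"ry": -0.0007,"rz": -0.8667,"hand": 0},
  {"dx": -0.053,"dy": -0.375,"dz": -0.362,"rx": 0.002,"ry": -0.0007,"rz": -0.8667,"hand": 0},
  {"dx": -0.053,"dy": -0.375,"dz": -0.362,"rx": 0.002,"ry": -0.0007,"rz": -0.8667,"hand": 0},
  {"dx": -0.053,"dy": -0.375,"dz": -0.362,"rx": 0.002,"ry": -0.0007,"rz": -0.8667,"hand": 0},
  {"dx": -0.053,"dy": -0.375,"dz": -0.362,"rx": 0.002,"ry": -0.0007,"rz": -0.8667,"hand": 0},
])

```text
time: 4.95
eef_pos: [0.4593, 0.1103, 0.2991]
tool_rot: [[0.002, 1.0, -0.003], [1.0, -0.002, 0.002], [0.002, -0.003, -1.0]]
force: [-1.1, 0.1, -1.7]
gripper_width: 0.0442
grasp_force: 41.9
```

```bash
python3 -c "
from h import *
snap('c1');print(telemetry.state()['gripper_width'])"
```

```text
t 4.95 [0.4593 0.1103 0.2991] vel 0.0082
0.04440059880435319
```

View pics/c1.png

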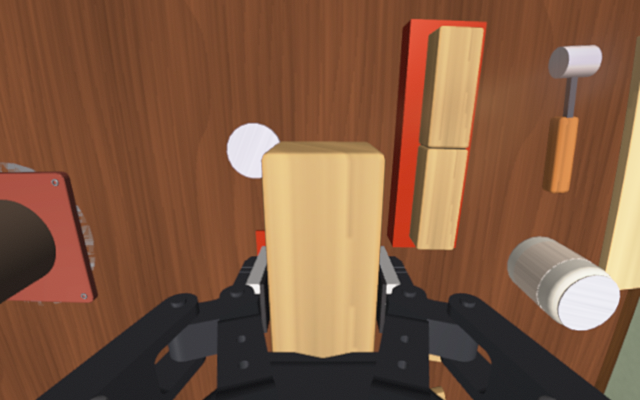

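c1 shows the course top from (458,28) to (434,248), with the joint at row 147. The held block's front top edge is at row 152, columns 263 to 383.

```bash
cat > m1.py <<'E'
from h import *
im=cv2.imread('pics/c1.png')[:,:,::-1];c=np.load('c1.npy',allow_pickle=True).item()
r=ray(c,[(434,248),(458,28)],.08);print(r.round(4),np.linalg.norm(r[1]-r[0]))
m=r.mean(0);a=np.degrees(np.arctan2(*(r[1]-r[0])[[1,0]]))
fit(im,c,.241,.045,.08,m[0],m[1],a,half=5)
fit(im,c,.241,.045,.08,m[0],m[1],a,half=5,chan=2)
fit(im,c,.241,.045,.08,m[0],m[1],a,half=5,edges=(0,1,2),chan=2)
print('joint',ray(c,[(442.5,148)],.08))
z=.2991+.0106
r=ray(c,[(263,152),(383,152)],z);print('held front',r.round(4),np.linalg.norm(r[1]-r[0]))
m=r.mean(0);p=fit(im,c,.04,.045,z,m[0],m[1]-.02,90,half=4,edges=(0,1,3))
p=fit(im,c,.04,.045,z,m[0],m[1]-.02,90,half=4,edges=(0,1,3),chan=2)
E
python3 m1.py
```

```text
[[0.5902 0.023  0.08  ]
 [0.5914 0.2598 0.08  ]] 0.2368170723276709
fit [ 0.5937  0.1413 89.0472] edge means px [-0.34, -0.14, -0.57, -0.17] mad 0.31
fit [ 0.5937  0.1413 89.0543] edge means px [-0.28, -0.31, -0.54, -0.34] mad 0.4
fit [ 0.5933  0.1413 89.0602] edge means px [-0.33, 0.05, -0.55] mad 0.35
joint [[0.58740357 0.14132379 0.08      ]]
held front [[0.4373 0.1683 0.3097]
 [0.4798 0.1683 0.3097]] 0.042491946924694254
fit [ 0.4583  0.1481 89.9193] edge means px [0.0, -1.12, -1.46] mad 1.11
fit [ 0.4584  0.1481 89.9457] edge means px [0.04, -1.19, -1.25] mad 1.16
```

```bash
python3 -c "
from h import *
go(.5947,.1433,.14,89.05)"
```

```text
d [0.0438 0.181  0.2116] r [-0.0014 -0.0009  0.0076] rows 4.2
```

Request:
play_rows([
  {"dx": 0.0438,"dy": 0.181,"dz": 0.1,"rx": -0.0014,"ry": -0.0009,"rz": 0.0076,"hand": 0},
  {"dx": 0.0438,"dy": 0.181,"dz": 0.1,"rx": -0.0014,"ry": -0.0009,"rz": 0.0076,"hand": 0},
  {"dx": 0.0438,"dy": 0.181,"dz": 0.1,"rx": -0.0014,"ry": -0.0009,"rz": 0.0076,"hand": 0},
  {"dx": 0.0438,"dy": 0.181,"dz": 0.15,"rx": -0.0014,"ry": -0.0009,"rz": 0.0076,"hand": 0},
  {"dx": 0.0438,"dy": 0.181,"dz": 0.2,"rx": -0.0014,"ry": -0.0009,"rz": 0.0076,"hand": 0},
  {"dx": 0.0438,"dy": 0.181,"dz": 0.2116,"rx": -0.0014,"ry": -0.0009,"rz": 0.0076,"hand": 0},
  {"dx": 0.0438,"dy": 0.181,"dz": 0.2116,"rx": -0.0014,"ry": -0.0009,"rz": 0.0076,"hand": 0},
  {"dx": 0.0438,"dy": 0.181,"dz": 0.2116,"rx": -0.0014,"ry": -0.0009,"rz": 0.0076,"hand": 0},
])

```text
time: 5.8
eef_pos: [0.5958, 0.1436, 0.1422]
tool_rot: [[0.016, 1.0, 0.003], [1.0, -0.016, 0.0], [0.0, 0.003, -1.0]]
force: [0.3, -0.0, -0.4]
gripper_width: 0.0441
grasp_force: 42.0
```

```bash
python3 -c "
from h import *
snap('c2')"
```

```text
t 5.8 [0.5958 0.1436 0.1422] vel 0.0246
```

View pics/c2.png

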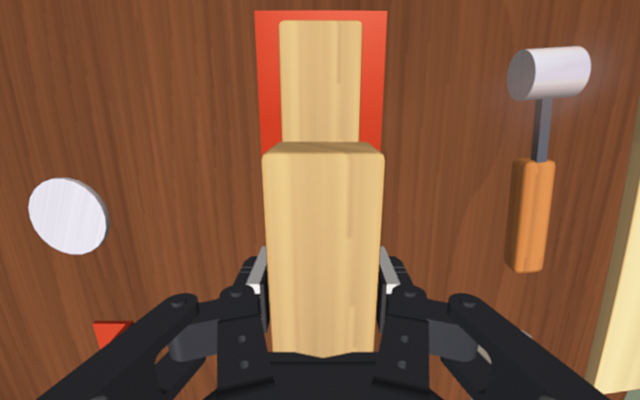

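c2: the held block, with its front edge at row 152, is lined up over the course. The course's far end is at row 21, columns 280 to 361.

```bash
cat >> h.py <<'E'
def far(im,c,z,x,y,yaw,L=.05,half=5,W=.045,chan=None):
    "fit front section: returns (lateral x, far end y, yaw)"
    a=np.radians(yaw);u=np.array([np.cos(a),np.sin(a)]);q=np.array([x,y])-u*L/2
    p=fit(im,c,L,W,z,*q,yaw,half=half,edges=(0,1,3),chan=chan);a=np.radians(p[2]);u=np.array([np.cos(a),np.sin(a)])
    e=p[:2]+u*L/2;print(' far end',e.round(4),'axis',u.round(4));return e,u
E
python3 - <<'E'
from h import *
im=cv2.imread('pics/c2.png')[:,:,::-1];c=np.load('c2.npy',allow_pickle=True).item()
e,u=far(im,c,.08,.596,.2618,89.05,L=.06);print('course centre',(e-u*.1205).round(4))
for dz in(.0106,.009):
    e,u=far(im,c,.1422+dz,.5948,.2015,89.05,L=.03);print('block centre',(e-u*.06).round(4))
E
```

```text
fit [ 0.5949  0.2311 88.7743] edge means px [0.04, -0.97, -0.95] mad 0.88
 far end [0.5955 0.2611] axis [0.0214 0.9998]
course centre [0.5929 0.1406]
fit [ 0.5955  0.1864 89.0375] edge means px [0.04, -1.41, -1.36] mad 1.32
 far end [0.5958 0.2014] axis [0.0168 0.9999]
block centre [0.5948 0.1414]
fit [ 0.5955  0.1861 89.0805] edge means px [0.02, -0.53, -0.52] mad 0.48
 far end [0.5958 0.2011] axis [0.016  0.9999]
block centre [0.5948 0.1411]
```

```bash
python3 -c "
from h import *
go(.5946,.1432,.1125,89.05)"
```

```text
d [-0.0006 -0.0025  0.0406] r [ 0.0023 -0.0003  0.0006] rows 0.6
```

Request:
play_rows([
  {"dx": -0.0006,"dy": -0.002,"dz": 0.02,"rx": 0.0015,"ry": 0,"rz": 0,"hand": 0},
  {"dx": -0.0006,"dy": -0.002,"dz": 0.03,"rx": 0.0015,"ry": 0,"rz": 0,"hand": 0},
  {"dx": -0.0006,"dy": -0.002,"dz": 0.036,"rx": 0.0015,"ry": 0,"rz": 0,"hand": 0},
  {"dx": -0.0006,"dy": -0.002,"dz": 0.036,"rx": 0.0015,"ry": 0,"rz": 0,"hand": 0},
  {"dx": -0.0006,"dy": -0.002,"dz": 0.036,"rx": 0.0015,"ry": 0,"rz": 0,"hand": 0},
  {"dx": -0.0006,"dy": -0.002,"dz": 0.036,"rx": 0.0015,"ry": 0,"rz": 0,"hand": 0},
])

```text
time: 6.45
eef_pos: [0.5935, 0.1431, 0.1133]
tool_rot: [[0.015, 1.0, -0.002], [1.0, -0.015, 0.0], [0.0, -0.002, -1.0]]
force: [0.5, 0.3, -1.0]
gripper_width: 0.0442
grasp_force: 42.1
```

```bash
python3 - <<'E'
from h import *
im,c=snap('c3')
s=telemetry.state();z=s['eef_pos'][2];print(s['eef_pos'],s['force'])
e,u=far(im,c,.08,.5945,.2618,89.05,L=.05);print('course centre',(e-u*.1205).round(4))
e,u=far(im,c,z+.0095,.594,.2012,89.05,L=.03);print('block centre',(e-u*.06).round(4))
go(.5946,.1432,.1094,89.05)
E
```

```text
t 6.45 [0.5935 0.1431 0.1133] vel 0.0029
[0.5935539  0.14311537 0.11339008] [ 0.1224367  -0.83246885 -1.85315013]
fit [ 0.5949  0.2362 89.116 ] edge means px [-0.0, -1.27, -1.34] mad 1.16
 far end [0.5952 0.2612] axis [0.0154 0.9999]
course centre [0.5934 0.1407]
fit [ 0.5932  0.1857 89.1435] edge means px [-0.02, -0.93, -0.93] mad 0.88
 far end [0.5934 0.2007] axis [0.0149 0.9999]
block centre [0.5925 0.1407]
d [0.0001 0.0014 0.0053] r [-0.0011 -0.0001  0.0007] rows 0.1
```

Request:
play_rows([
  {"dx": 0,"dy": 0.0012,"dz": 0.001,"rx": -0.001,"ry": 0,"rz": 0,"hand": 0},
  {"dx": 0,"dy": 0.0012,"dz": 0.002,"rx": -0.001,"ry": 0,"rz": 0,"hand": 0},
  {"dx": 0,"dy": 0.0012,"dz": 0.003,"rx": -0.001,"ry": 0,"rz": 0,"hand": 0},
  {"dx": 0,"dy": 0.0012,"dz": 0.004,"rx": -0.001,"ry": 0,"rz": 0,"hand": 0},
  {"dx": 0,"dy": 0.0012,"dz": 0.005,"rx": -0.001,"ry": 0,"rz": 0,"hand": 0},
  {"dx": 0,"dy": 0.0012,"dz": 0.005,"rx": -0.001,"ry": 0,"rz": 0,"hand": 0},
  {"dx": 0,"dy": 0.0012,"dz": 0.005,"rx": -0.001,"ry": 0,"rz": 0,"hand": 0},
])

```text
time: 7.2
eef_pos: [0.5942, 0.143, 0.1095]
tool_rot: [[0.015, 1.0, -0.001], [1.0, -0.015, 0.0], [0.0, -0.001, -1.0]]
force: [-0.4, -0.6, 2.4]
gripper_width: 0.0446
grasp_force: 42.5
```

```bash
python3 - <<'E'
from h import *
im,c=snap('c4')
s=telemetry.state();z=s['eef_pos'][2];print(s['eef_pos'],s['force'])
e,u=far(im,c,.08,.5945,.2618,89.05,L=.05);print('course centre',(e-u*.1205).round(4))
e,u=far(im,c,.12,.594,.2012,89.05,L=.03);print('block centre',(e-u*.06).round(4))
E
```

```text
t 7.2 [0.5942 0.143  0.1095] vel 0.0023
[0.59417993 0.14298792 0.10950856] [-2.33801052 -0.80750064  2.53620219]
fit [ 0.595   0.2488 89.1353] edge means px [nan, -1.43, -1.43] mad 1.43
 far end [0.5954 0.2738] axis [0.0151 0.9999]
course centre [0.5936 0.1533]
fit [ 0.5938  0.1857 89.0645] edge means px [-0.0, -1.37, -1.39] mad 1.32
 far end [0.5941 0.2007] axis [0.0163 0.9999]
block centre [0.5931 0.1407]
  return _methods._mean(a, axis=axis, dtype=dtype,
  ret = ret.dtype.type(ret / rcount)
```

Request:
play_rows([
  {"dx": 0,"dy": 0,"dz": 0,"rx": 0,"ry": 0,"rz": 0,"hand": 0.8},
  {"dx": 0,"dy": 0,"dz": 0,"rx": 0,"ry": 0,"rz": 0,"hand": 0.8},
  {"dx": 0,"dy": 0,"dz": 0,"rx": 0,"ry": 0,"rz": 0,"hand": 0.8},
  {"dx": 0,"dy": 0,"dz": 0,"rx": 0,"ry": 0,"rz": 0,"hand": 0.8},
  {"dx": 0,"dy": 0,"dz": -0.03,"rx": 0,"ry": 0,"rz": 0,"hand": 0.8},
  {"dx": 0,"dy": 0,"dz": -0.07,"rx": 0,"ry": 0,"rz": 0,"hand": 0.8},
  {"dx": -0.02,"dy": 0,"dz": -0.13,"rx": 0,"ry": 0,"rz": 0,"hand": 0.8},
  {"dx": -0.044,"dy": 0,"dz": -0.19,"rx": 0,"ry": 0,"rz": 0,"hand": 0.8},
  {"dx": -0.044,"dy": 0,"dz": -0.254,"rx": 0,"ry": 0,"rz": 0,"hand": 0.8},
  {"dx": -0.044,"dy": 0,"dz": -0.254,"rx": 0,"ry": 0,"rz": 0,"hand": 0.8},
  {"dx": -0.044,"dy": 0,"dz": -0.254,"rx": 0,"ry": 0,"rz": 0,"hand": 0.8},
  {"dx": -0.044,"dy": 0,"dz": -0.254,"rx": 0,"ry": 0,"rz": 0,"hand": 0.8},
])

```text
time: 8.45
eef_pos: [0.5931, 0.1101, 0.2981]
tool_rot: [[0.015, 1.0, -0.003], [1.0, -0.015, -0.0], [-0.0, -0.003, -1.0]]
force: [0.2, 0.4, -0.0]
gripper_width: 0.0685
grasp_force: 0.0
```

```bash
python3 - <<'E'
from h import *
im,c=snap('c5')
fit(im,c,.241,.045,.08,.5937,.1413,89.05,half=5,edges=(0,2))
for ch in(None,2):fit(im,c,.12,.045,.12,.5937,.1413,89.05,half=5,chan=ch)
far(im,c,.08,.5945,.2618,89.05,L=.05)
go(.6292,-.1615,.20,-12.4); go(.6292,-.1615,.028,-12.4)
E
```

```text
t 8.45 [0.5931 0.1101 0.2981] vel 0.0161
fit [ 0.5939  0.1407 89.0799] edge means px [-0.32, -0.9] mad 0.59
fit [ 0.593   0.1404 89.2169] edge means px [-0.44, -0.41, -0.37, -0.39] mad 0.42
fit [ 0.593   0.1404 89.2611] edge means px [-0.65, -0.28, -0.29, -0.34] mad 0.37
fit [ 0.5947  0.2359 89.2142] edge means px [-0.02, -0.58, -0.58] mad 0.49
 far end [0.595  0.2609] axis [0.0137 0.9999]
d [-0.3614  0.0546  0.1297] r [-0.0016  0.0021  0.8861] rows 11.8
d [-0.3613  0.0557  0.359 ] r [-0.0016  0.0021  0.8861] rows 11.8
```

View pics/c5.png

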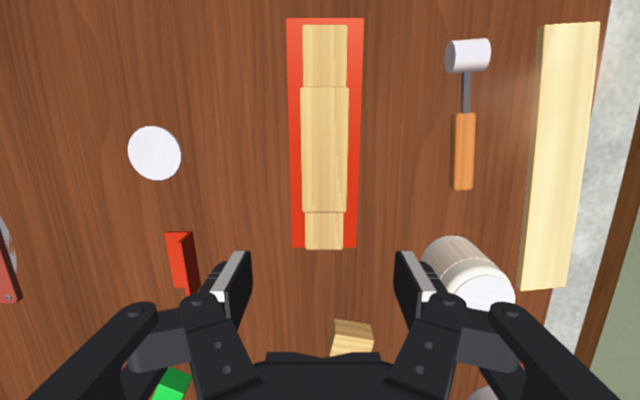

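The whole block sits centred, within about 0.3 mm of the course on both axes. In c5 it covers rows 87 to 212, with the course ends at rows 24 and 249. Next is half A.

Request:
play_rows([
  {"dx": -0.3614,"dy": 0.0546,"dz": 0.13,"rx": -0.0016,"ry": 0.002,"rz": 0.886,"hand": 0.85},
  {"dx": -0.3614,"dy": 0.0546,"dz": 0.13,"rx": -0.0016,"ry": 0.002,"rz": 0.886,"hand": 0.85},
  {"dx": -0.3614,"dy": 0.0546,"dz": 0.13,"rx": -0.0016,"ry": 0.002,"rz": 0.886,"hand": 0.85},
  {"dx": -0.3614,"dy": 0.0546,"dz": 0.13,"rx": -0.0016,"ry": 0.002,"rz": 0.886,"hand": 0.85},
  {"dx": -0.3614,"dy": 0.0546,"dz": 0.13,"rx": -0.0016,"ry": 0.002,"rz": 0.886,"hand": 0.85},
  {"dx": -0.3614,"dy": 0.0546,"dz": 0.13,"rx": -0.0016,"ry": 0.002,"rz": 0.886,"hand": 0.85},
  {"dx": -0.3614,"dy": 0.0546,"dz": 0.13,"rx": -0.0016,"ry": 0.002,"rz": 0.886,"hand": 0.85},
  {"dx": -0.3614,"dy": 0.0546,"dz": 0.13,"rx": -0.0016,"ry": 0.002,"rz": 0.886,"hand": 0.85},
  {"dx": -0.3614,"dy": 0.0546,"dz": 0.13,"rx": -0.0016,"ry": 0.002,"rz": 0.886,"hand": 0.85},
  {"dx": -0.3614,"dy": 0.0546,"dz": 0.13,"rx": -0.0016,"ry": 0.002,"rz": 0.886,"hand": 0.85},
  {"dx": -0.3614,"dy": 0.0546,"dz": 0.13,"rx": -0.0016,"ry": 0.002,"rz": 0.886,"hand": 0.85},
  {"dx": -0.3614,"dy": 0.0546,"dz": 0.13,"rx": -0.0016,"ry": 0.002,"rz": 0.886,"hand": 0.85},
  {"dx": -0.3614,"dy": 0.0546,"dz": 0.13,"rx": -0.0016,"ry": 0.002,"rz": 0.886,"hand": 0.85},
  {"dx": -0.3614,"dy": 0.0546,"dz": 0.13,"rx": -0.0016,"ry": 0.002,"rz": 0.886,"hand": 0.85},
])

```text
time: 9.9
eef_pos: [0.6298, -0.1612, 0.2005]
tool_rot: [[0.977, -0.211, 0.001], [-0.211, -0.977, 0.001], [0.001, -0.001, -1.0]]
force: [0.1, 0.5, 0.4]
gripper_width: 0.0728
grasp_force: 0.0
```

```bash
python3 - <<'E'
from h import *
im,c=snap('a1')
p=fit(im,c,.06,.045,.04,.6292,-.1615,-12.4,half=6)
go(p[0],p[1],.0285,p[2])
E
```

```text
t 9.9 [ 0.6298 -0.1612  0.2005] vel 0.0067
fit [  0.6294  -0.1617 -12.3272] edge means px [-0.51, -0.45, -0.65, -0.39] mad 0.51
d [-0.0009  0.001   0.2297] r [-0.0006 -0.0006  0.0009] rows 3.4
```

Request:
play_rows([
  {"dx": -0.0009,"dy": 0.001,"dz": 0.06,"rx": -0.0006,"ry": -0.0006,"rz": 0,"hand": 0.85},
  {"dx": -0.0009,"dy": 0.001,"dz": 0.12,"rx": -0.0006,"ry": -0.0006,"rz": 0,"hand": 0.85},
  {"dx": -0.0009,"dy": 0.001,"dz": 0.17,"rx": -0.0006,"ry": -0.0006,"rz": 0,"hand": 0.85},
  {"dx": -0.0009,"dy": 0.001,"dz": 0.21,"rx": -0.0006,"ry": -0.0006,"rz": 0,"hand": 0.85},
  {"dx": -0.0009,"dy": 0.001,"dz": 0.2295,"rx": -0.0006,"ry": -0.0006,"rz": 0,"hand": 0.85},
  {"dx": -0.0009,"dy": 0.001,"dz": 0.2295,"rx": -0.0006,"ry": -0.0006,"rz": 0,"hand": 0.85},
  {"dx": -0.0009,"dy": 0.001,"dz": 0.2295,"rx": -0.0006,"ry": -0.0006,"rz": 0,"hand": 0.85},
  {"dx": -0.0009,"dy": 0.001,"dz": 0.2295,"rx": -0.0006,"ry": -0.0006,"rz": 0,"hand": 0},
  {"dx": -0.0009,"dy": 0.001,"dz": 0.2295,"rx": -0.0006,"ry": -0.0006,"rz": 0,"hand": 0},
  {"dx": -0.0009,"dy": 0.001,"dz": 0.2295,"rx": -0.0006,"ry": -0.0006,"rz": 0,"hand": 0},
  {"dx": -0.0009,"dy": 0.001,"dz": 0.2295,"rx": -0.0006,"ry": -0.0006,"rz": 0,"hand": 0},
  {"dx": -0.0009,"dy": 0.001,"dz": 0.2295,"rx": -0.0006,"ry": -0.0006,"rz": 0,"hand": 0},
  {"dx": -0.0009,"dy": 0.001,"dz": 0.2295,"rx": -0.0006,"ry": -0.0006,"rz": 0,"hand": 0},
], newtons=40)

```text
time: 11.25
eef_pos: [0.632, -0.1628, 0.0325]
tool_rot: [[0.977, -0.215, 0.006], [-0.215, -0.977, -0.002], [0.006, 0.001, -1.0]]
force: [-0.1, 0.7, 7.1]
gripper_width: 0.0444
grasp_force: 42.5
```

```bash
python3 -c "
from h import *
s=telemetry.state();print(s['eef_pos'],s['gripper_width'],s['grasp_force'],s['force'])
go(.5945,.2312,.16,89.1)"
```

```text
[ 0.63198519 -0.16281641  0.03251466] 0.04438205228202674 42.504181265830994 [-0.12267162  0.67802508  7.06442119]
d [-0.1605 -0.5022 -0.1715] r [ 0.0031 -0.0018 -0.8857] rows 11.8
```

Request:
play_rows([
  {"dx": 0,"dy": 0,"dz": -0.06,"rx": 0,"ry": 0,"rz": 0,"hand": 0},
  {"dx": 0,"dy": 0,"dz": -0.12,"rx": 0,"ry": 0,"rz": 0,"hand": 0},
  {"dx": 0,"dy": 0,"dz": -0.2,"rx": 0,"ry": 0,"rz": 0,"hand": 0},
  {"dx": -0.157,"dy": -0.506,"dz": -0.22,"rx": 0.003,"ry": -0.0018,"rz": -0.8857,"hand": 0},
  {"dx": -0.157,"dy": -0.506,"dz": -0.22,"rx": 0.003,"ry": -0.0018,"rz": -0.8857,"hand": 0},
  {"dx": -0.157,"dy": -0.506,"dz": -0.22,"rx": 0.003,"ry": -0.0018,"rz": -0.8857,"hand": 0},
  {"dx": -0.157,"dy": -0.506,"dz": -0.22,"rx": 0.003,"ry": -0.0018,"rz": -0.8857,"hand": 0},
  {"dx": -0.157,"dy": -0.506,"dz": -0.22,"rx": 0.003,"ry": -0.0018,"rz": -0.8857,"hand": 0},
  {"dx": -0.157,"dy": -0.506,"dz": -0.22,"rx": 0.003,"ry": -0.0018,"rz": -0.8857,"hand": 0},
  {"dx": -0.157,"dy": -0.506,"dz": -0.22,"rx": 0.003,"ry": -0.0018,"rz": -0.8857,"hand": 0},
  {"dx": -0.157,"dy": -0.506,"dz": -0.22,"rx": 0.003,"ry": -0.0018,"rz": -0.8857,"hand": 0},
  {"dx": -0.157,"dy": -0.506,"dz": -0.22,"rx": 0.003,"ry": -0.0018,"rz": -0.8857,"hand": 0},
  {"dx": -0.157,"dy": -0.506,"dz": -0.22,"rx": 0.003,"ry": -0.0018,"rz": -0.8857,"hand": 0},
  {"dx": -0.157,"dy": -0.506,"dz": -0.22,"rx": 0.003,"ry": -0.0018,"rz": -0.8857,"hand": 0},
  {"dx": -0.157,"dy": -0.506,"dz": -0.22,"rx": 0.003,"ry": -0.0018,"rz": -0.8857,"hand": 0},
  {"dx": -0.157,"dy": -0.506,"dz": -0.1715,"rx": 0.003,"ry": -0.0018,"rz": -0.8857,"hand": 0},
  {"dx": -0.157,"dy": -0.506,"dz": -0.1715,"rx": 0.003,"ry": -0.0018,"rz": -0.8857,"hand": 0},
  {"dx": -0.157,"dy": -0.506,"dz": -0.1715,"rx": 0.003,"ry": -0.0018,"rz": -0.8857,"hand": 0},
  {"dx": -0.157,"dy": -0.506,"dz": -0.1715,"rx": 0.003,"ry": -0.0018,"rz": -0.8857,"hand": 0},
])

```text
time: 13.15
eef_pos: [0.5971, 0.234, 0.1597]
tool_rot: [[0.016, 1.0, -0.002], [1.0, -0.016, 0.002], [0.002, -0.002, -1.0]]
force: [-1.0, -0.1, -0.3]
gripper_width: 0.0445
grasp_force: 41.7
```

```bash
python3 - <<'E'
from h import *
im,c=snap('a2')
s=telemetry.state();z=s['eef_pos'][2];print(s['eef_pos'],s['force'],s['tool_rot'][0])
e,u=far(im,c,z+.0075,.5945,.2612,89.1,L=.03,half=6);print('half centre',(e-u*.03).round(4))
go(.5957,.234,.116,89.1)
E
```

```text
t 13.15 [0.5971 0.234  0.1597] vel 0.0101
[0.59739466 0.23404421 0.16002876] [ 0.7812695  -0.19521093 -0.94447272] [ 0.01602402  0.99987062 -0.00140283]
fit [ 0.5964  0.2464 89.1537] edge means px [0.02, -1.27, -1.48] mad 1.1
 far end [0.5966 0.2614] axis [0.0148 0.9999]
half centre [0.5961 0.2314]
d [-0.0002 -0.0022  0.0587] r [-0.0007 -0.0009 -0.0002] rows 0.9
```

View pics/a2.png

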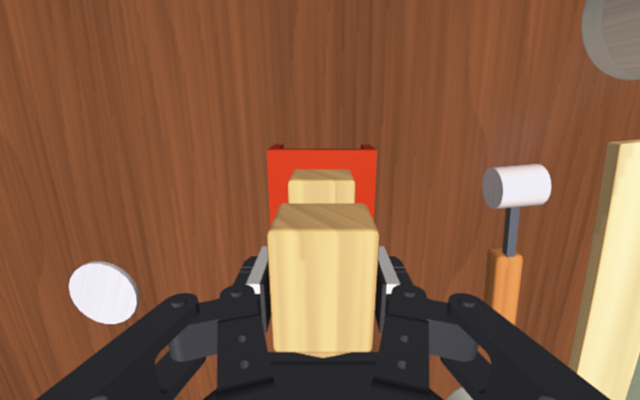

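a2: the half is held square over the far end, with its front edge at row 205 and the course end at row about 180. I go down with about 2 mm of clearance from the whole block.

Request:
play_rows([
  {"dx": 0.0013,"dy": -0.002,"dz": 0.015,"rx": 0,"ry": -0.0009,"rz": 0,"hand": 0},
  {"dx": 0.0013,"dy": -0.002,"dz": 0.03,"rx": 0,"ry": -0.0009,"rz": 0,"hand": 0},
  {"dx": 0.0013,"dy": -0.002,"dz": 0.045,"rx": 0,"ry": -0.0009,"rz": 0,"hand": 0},
  {"dx": 0.0013,"dy": -0.002,"dz": 0.055,"rx": 0,"ry": -0.0009,"rz": 0,"hand": 0},
  {"dx": 0.0013,"dy": -0.002,"dz": 0.059,"rx": 0,"ry": -0.0009,"rz": 0,"hand": 0},
  {"dx": 0.0013,"dy": -0.002,"dz": 0.059,"rx": 0,"ry": -0.0009,"rz": 0,"hand": 0},
  {"dx": 0.0013,"dy": -0.002,"dz": 0.059,"rx": 0,"ry": -0.0009,"rz": 0,"hand": 0},
  {"dx": 0.0013,"dy": -0.002,"dz": 0.059,"rx": 0,"ry": -0.0009,"rz": 0,"hand": 0},
])

```text
time: 14.0
eef_pos: [0.595, 0.2349, 0.1141]
tool_rot: [[0.016, 1.0, -0.003], [1.0, -0.016, -0.0], [-0.0, -0.003, -1.0]]
force: [0.2, 0.4, -0.1]
gripper_width: 0.0442
grasp_force: 41.7
```

```bash
python3 - <<'E'
from h import *
im,c=snap('a3')
s=telemetry.state();z=s['eef_pos'][2];print(s['eef_pos'],s['force'],s['tool_rot'][0])
e,u=far(im,c,z+.0075,.595,.2624,89.1,L=.03,half=6);print('half centre',(e-u*.03).round(4))
e,u=far(im,c,.04,.595,.277,89.1,L=.01,half=4,W=.084)
E
```

```text
t 14.0 [0.595  0.2349 0.1141] vel 0.0029
[0.59501227 0.23493003 0.11411968] [-0.53389788  0.29047467 -1.16877566] [ 0.01580731  0.99986942 -0.00335725]
fit [ 0.5942  0.2473 89.017 ] edge means px [-0.0, -1.24, -1.29] mad 0.95
 far end [0.5945 0.2623] axis [0.0172 0.9999]
half centre [0.594  0.2323]
fit [ 0.5954  0.2708 89.1622] edge means px [-0.01, 0.67, 0.67] mad 0.59
 far end [0.5955 0.2758] axis [0.0146 0.9999]
```

Request:
play_rows([
  {"dx": -0.001,"dy": 0.0009,"dz": 0,"rx": 0,"ry": 0,"rz": 0,"hand": 0},
  {"dx": -0.0018,"dy": 0.0009,"dz": 0,"rx": 0,"ry": 0,"rz": 0,"hand": 0},
  {"dx": -0.0018,"dy": 0.0009,"dz": 0.001,"rx": 0,"ry": 0,"rz": 0,"hand": 0},
  {"dx": -0.0018,"dy": 0.0009,"dz": 0.002,"rx": 0,"ry": 0,"rz": 0,"hand": 0},
  {"dx": -0.0018,"dy": 0.0009,"dz": 0.0028,"rx": 0,"ry": 0,"rz": 0,"hand": 0},
  {"dx": -0.0018,"dy": 0.0009,"dz": 0.0028,"rx": 0,"ry": 0,"rz": 0,"hand": 0},
  {"dx": -0.0018,"dy": 0.0009,"dz": 0.0028,"rx": 0,"ry": 0,"rz": 0,"hand": 0},
])

```text
time: 14.75
eef_pos: [0.5956, 0.2335, 0.1126]
tool_rot: [[0.016, 1.0, -0.003], [1.0, -0.016, -0.001], [-0.001, -0.003, -1.0]]
force: [-2.4, -1.5, 5.7]
gripper_width: 0.0442
grasp_force: 42.4
```

```bash
python3 - <<'E'
from h import *
im,c=snap('a4')
s=telemetry.state();z=s['eef_pos'][2];print(s['eef_pos'],s['force'],s['tool_rot'][0])
e,u=far(im,c,.12,.595,.2611,89.1,L=.03,half=6);print('half centre',(e-u*.03).round(4))
E
```

```text
t 14.75 [0.5956 0.2335 0.1126] vel 0.0009
[0.59560819 0.23355696 0.1126486 ] [-3.16529723 -1.67593496  4.51538591] [ 0.01566933  0.99987135 -0.0034289 ]
fit [ 0.5948  0.2458 89.2045] edge means px [-0.01, -1.09, -1.27] mad 0.85
 far end [0.595  0.2608] axis [0.0139 0.9999]
half centre [0.5946 0.2308]
```

Request:
play_rows([
  {"dx": 0,"dy": 0,"dz": 0,"rx": 0,"ry": 0,"rz": 0,"hand": 0.8},
  {"dx": 0,"dy": 0,"dz": 0,"rx": 0,"ry": 0,"rz": 0,"hand": 0.8},
  {"dx": 0,"dy": 0,"dz": 0,"rx": 0,"ry": 0,"rz": 0,"hand": 0.8},
  {"dx": 0,"dy": 0,"dz": 0,"rx": 0,"ry": 0,"rz": 0,"hand": 0.8},
  {"dx": 0,"dy": 0,"dz": -0.03,"rx": 0,"ry": 0,"rz": 0,"hand": 0.8},
  {"dx": 0,"dy": 0,"dz": -0.07,"rx": 0,"ry": 0,"rz": 0,"hand": 0.8},
  {"dx": 0,"dy": 0,"dz": -0.13,"rx": 0,"ry": 0,"rz": 0,"hand": 0.8},
  {"dx": -0.165,"dy": 0,"dz": -0.25,"rx": 0,"ry": 0,"rz": 0,"hand": 0.8},
  {"dx": -0.165,"dy": 0,"dz": -0.25,"rx": 0,"ry": 0,"rz": 0,"hand": 0.8},
  {"dx": -0.165,"dy": 0,"dz": -0.25,"rx": 0,"ry": 0,"rz": 0,"hand": 0.8},
  {"dx": -0.165,"dy": 0,"dz": -0.25,"rx": 0,"ry": 0,"rz": 0,"hand": 0.8},
  {"dx": -0.165,"dy": 0,"dz": -0.25,"rx": 0,"ry": 0,"rz": 0,"hand": 0.8},
  {"dx": -0.165,"dy": 0,"dz": -0.25,"rx": 0,"ry": 0,"rz": 0,"hand": 0.8},
  {"dx": -0.165,"dy": 0,"dz": -0.25,"rx": 0,"ry": 0,"rz": 0,"hand": 0.8},
])

```text
time: 16.2
eef_pos: [0.5934, 0.1111, 0.2975]
tool_rot: [[0.014, 1.0, -0.007], [1.0, -0.014, -0.0], [-0.0, -0.007, -1.0]]
force: [-0.3, -0.7, -0.2]
gripper_width: 0.0679
grasp_force: 0.0
```

```bash
python3 - <<'E'
from h import *
im,c=snap('c6')
print('whole');fit(im,c,.12,.045,.12,.5930,.1404,89.2,half=4,edges=(1,2,3))
print('half');fit(im,c,.06,.045,.12,.5946,.2310,89.2,half=4,edges=(0,1,3))
print('pair');fit(im,c,.1805,.045,.12,.5936,.1707,89.2,half=4)
print('channel');fit(im,c,.27,.084,.04,.5937,.1408,89.1,half=4,chan=1)
go(.4478,-.3153,.20,14.2)
E
```

```text
t 16.2 [0.5934 0.1111 0.2975] vel 0.0034
whole
fit [ 0.593   0.141  89.1385] edge means px [-0.42, 0.3, -0.41] mad 0.42
half
fit [ 0.5941  0.2307 88.7136] edge means px [-0.01, -0.75, -0.8] mad 0.67
pair
fit [ 0.5934  0.1707 89.1542] edge means px [-0.42, -0.49, -0.33, -0.47] mad 0.42
channel
fit [ 0.5934  0.1459 88.902 ] edge means px [0.17, 0.26, 2.7, 0.39] mad 0.32
d [-0.5711 -0.1853  0.1318] r [-0.0026  0.0024  0.6544] rows 9.2
```

Request:
play_rows([
  {"dx": -0.5711,"dy": -0.1853,"dz": 0.13,"rx": -0.0026,"ry": 0.0024,"rz": 0.6544,"hand": 0.8},
  {"dx": -0.5711,"dy": -0.1853,"dz": 0.13,"rx": -0.0026,"ry": 0.0024,"rz": 0.6544,"hand": 0.8},
  {"dx": -0.5711,"dy": -0.1853,"dz": 0.13,"rx": -0.0026,"ry": 0.0024,"rz": 0.6544,"hand": 0.8},
  {"dx": -0.5711,"dy": -0.1853,"dz": 0.13,"rx": -0.0026,"ry": 0.0024,"rz": 0.6544,"hand": 0.8},
  {"dx": -0.5711,"dy": -0.1853,"dz": 0.13,"rx": -0.0026,"ry": 0.0024,"rz": 0.6544,"hand": 0.8},
  {"dx": -0.5711,"dy": -0.1853,"dz": 0.13,"rx": -0.0026,"ry": 0.0024,"rz": 0.6544,"hand": 0.8},
  {"dx": -0.5711,"dy": -0.1853,"dz": 0.13,"rx": -0.0026,"ry": 0.0024,"rz": 0.6544,"hand": 0.8},
  {"dx": -0.5711,"dy": -0.1853,"dz": 0.13,"rx": -0.0026,"ry": 0.0024,"rz": 0.6544,"hand": 0.8},
  {"dx": -0.5711,"dy": -0.1853,"dz": 0.13,"rx": -0.0026,"ry": 0.0024,"rz": 0.6544,"hand": 0.8},
  {"dx": -0.5711,"dy": -0.1853,"dz": 0.13,"rx": -0.0026,"ry": 0.0024,"rz": 0.6544,"hand": 0.8},
  {"dx": -0.5711,"dy": -0.1853,"dz": 0.13,"rx": -0.0026,"ry": 0.0024,"rz": 0.6544,"hand": 0.8},
  {"dx": -0.5711,"dy": -0.1853,"dz": 0.13,"rx": -0.0026,"ry": 0.0024,"rz": 0.6544,"hand": 0.8},
  {"dx": -0.5711,"dy": -0.1853,"dz": 0.13,"rx": -0.0026,"ry": 0.0024,"rz": 0.6544,"hand": 0.8},
])

```text
time: 17.55
eef_pos: [0.4491, -0.3145, 0.2029]
tool_rot: [[0.969, 0.247, 0.003], [0.247, -0.969, 0.0], [0.003, 0.0, -1.0]]
force: [0.2, -0.8, -1.2]
gripper_width: 0.0679
grasp_force: 0.0
```

```bash
python3 - <<'E'
from h import *
im,c=snap('b1')
p=fit(im,c,.06,.045,.04,.4478,-.3153,14.2,half=6)
go(p[0],p[1],.0285,p[2])
E
```

```text
t 17.55 [ 0.4491 -0.3145  0.2029] vel 0.0059
fit [ 0.4477 -0.3153 14.1857] edge means px [-0.35, -0.44, -0.42, -0.42] mad 0.4
d [-2.900e-03  2.000e-04  2.327e-01] r [ 0.0004 -0.0016  0.0008] rows 3.5
```

Request:
play_rows([
  {"dx": -0.003,"dy": 0,"dz": 0.06,"rx": 0.0004,"ry": -0.0016,"rz": 0,"hand": 0.8},
  {"dx": -0.003,"dy": 0,"dz": 0.12,"rx": 0.0004,"ry": -0.0016,"rz": 0,"hand": 0.8},
  {"dx": -0.003,"dy": 0,"dz": 0.17,"rx": 0.0004,"ry": -0.0016,"rz": 0,"hand": 0.8},
  {"dx": -0.003,"dy": 0,"dz": 0.21,"rx": 0.0004,"ry": -0.0016,"rz": 0,"hand": 0.8},
  {"dx": -0.003,"dy": 0,"dz": 0.232,"rx": 0.0004,"ry": -0.0016,"rz": 0,"hand": 0.8},
  {"dx": -0.003,"dy": 0,"dz": 0.232,"rx": 0.0004,"ry": -0.0016,"rz": 0,"hand": 0.8},
  {"dx": -0.003,"dy": 0,"dz": 0.232,"rx": 0.0004,"ry": -0.0016,"rz": 0,"hand": 0.8},
  {"dx": -0.003,"dy": 0,"dz": 0.232,"rx": 0.0004,"ry": -0.0016,"rz": 0,"hand": 0},
  {"dx": -0.003,"dy": 0,"dz": 0.232,"rx": 0.0004,"ry": -0.0016,"rz": 0,"hand": 0},
  {"dx": -0.003,"dy": 0,"dz": 0.232,"rx": 0.0004,"ry": -0.0016,"rz": 0,"hand": 0},
  {"dx": -0.003,"dy": 0,"dz": 0.232,"rx": 0.0004,"ry": -0.0016,"rz": 0,"hand": 0},
  {"dx": -0.003,"dy": 0,"dz": 0.232,"rx": 0.0004,"ry": -0.0016,"rz": 0,"hand": 0},
  {"dx": -0.003,"dy": 0,"dz": 0.232,"rx": 0.0004,"ry": -0.0016,"rz": 0,"hand": 0},
], newtons=40)

```text
time: 18.9
eef_pos: [0.4478, -0.3177, 0.0307]
tool_rot: [[0.97, 0.244, 0.002], [0.244, -0.97, -0.002], [0.002, 0.003, -1.0]]
force: [0.7, 1.2, 5.7]
gripper_width: 0.0442
grasp_force: 42.1
```

```bash
python3 -c "
from h import *
s=telemetry.state();print(s['eef_pos'],s['gripper_width'],s['grasp_force'],s['force'])
go(.5930,.053,.18,89.1)"
```

```text
[ 0.44780719 -0.31768959  0.03069062] 0.04424789050439722 42.14333474636078 [0.7153835  1.1878023  5.72257506]
d [ 0.3086 -0.4317 -0.1997] r [ 1.700e-03  1.000e-04 -6.544e-01] rows 8.7
```

Request:
play_rows([
  {"dx": 0,"dy": 0,"dz": -0.06,"rx": 0,"ry": 0,"rz": 0,"hand": 0},
  {"dx": 0,"dy": 0,"dz": -0.12,"rx": 0,"ry": 0,"rz": 0,"hand": 0},
  {"dx": 0,"dy": 0,"dz": -0.18,"rx": 0,"ry": 0,"rz": 0,"hand": 0},
  {"dx": 0.3069,"dy": -0.4248,"dz": -0.22,"rx": 0.0017,"ry": 0,"rz": -0.6544,"hand": 0},
  {"dx": 0.3069,"dy": -0.4248,"dz": -0.22,"rx": 0.0017,"ry": 0,"rz": -0.6544,"hand": 0},
  {"dx": 0.3069,"dy": -0.4248,"dz": -0.22,"rx": 0.0017,"ry": 0,"rz": -0.6544,"hand": 0},
  {"dx": 0.3069,"dy": -0.4248,"dz": -0.22,"rx": 0.0017,"ry": 0,"rz": -0.6544,"hand": 0},
  {"dx": 0.3069,"dy": -0.4248,"dz": -0.22,"rx": 0.0017,"ry": 0,"rz": -0.6544,"hand": 0},
  {"dx": 0.3069,"dy": -0.4248,"dz": -0.22,"rx": 0.0017,"ry": 0,"rz": -0.6544,"hand": 0},
  {"dx": 0.3069,"dy": -0.4248,"dz": -0.22,"rx": 0.0017,"ry": 0,"rz": -0.6544,"hand": 0},
  {"dx": 0.3069,"dy": -0.4248,"dz": -0.22,"rx": 0.0017,"ry": 0,"rz": -0.6544,"hand": 0},
  {"dx": 0.3069,"dy": -0.4248,"dz": -0.22,"rx": 0.0017,"ry": 0,"rz": -0.6544,"hand": 0},
  {"dx": 0.3069,"dy": -0.4248,"dz": -0.22,"rx": 0.0017,"ry": 0,"rz": -0.6544,"hand": 0},
  {"dx": 0.3069,"dy": -0.4248,"dz": -0.22,"rx": 0.0017,"ry": 0,"rz": -0.6544,"hand": 0},
  {"dx": 0.3069,"dy": -0.4248,"dz": -0.18,"rx": 0.0017,"ry": 0,"rz": -0.6544,"hand": 0},
  {"dx": 0.3069,"dy": -0.4248,"dz": -0.18,"rx": 0.0017,"ry": 0,"rz": -0.6544,"hand": 0},
  {"dx": 0.3069,"dy": -0.4248,"dz": -0.18,"rx": 0.0017,"ry": 0,"rz": -0.6544,"hand": 0},
  {"dx": 0.3069,"dy": -0.4248,"dz": -0.18,"rx": 0.0017,"ry": 0,"rz": -0.6544,"hand": 0},
])

```text
time: 20.7
eef_pos: [0.5926, 0.0476, 0.1648]
tool_rot: [[0.018, 1.0, -0.002], [1.0, -0.018, 0.002], [0.002, -0.002, -1.0]]
force: [1.4, -0.3, -0.5]
gripper_width: 0.0443
grasp_force: 41.4
```

```bash
python3 - <<'E'
from h import *
im,c=snap('b2')
s=telemetry.state();z=s['eef_pos'][2];print(s['eef_pos'],s['force'],s['tool_rot'][0])
e,u=far(im,c,z+.0093,.592,.0777,89.1,L=.03,half=6);print('half centre',(e-u*.03).round(4))
print('pair');p=fit(im,c,.1805,.045,.12,.5934,.1707,89.15,half=4,edges=(0,1,3));
E
```

```text
t 20.7 [0.5926 0.0476 0.1648] vel 0.0103
[0.59282601 0.04775255 0.16504004] [-0.04472836 -0.73602509 -0.97222006] [ 0.01729295  0.99984993 -0.00103245]
fit [5.91900e-01 6.34000e-02 8.90451e+01] edge means px [-0.17, -1.34, -1.38] mad 1.16
 far end [0.5921 0.0783] axis [0.0167 0.9999]
half centre [0.5916 0.0484]
pair
fit [ 0.5931  0.1768 90.6818] edge means px [nan, -0.01, -0.32] mad 0.15
  return _methods._mean(a, axis=axis, dtype=dtype,
  ret = ret.dtype.type(ret / rcount)
```

Request:
play_rows([
  {"dx": 0,"dy": 0,"dz": 0.015,"rx": 0,"ry": -0.0008,"rz": 0,"hand": 0},
  {"dx": 0,"dy": 0,"dz": 0.03,"rx": 0,"ry": -0.0008,"rz": 0,"hand": 0},
  {"dx": 0,"dy": 0,"dz": 0.045,"rx": 0,"ry": -0.0008,"rz": 0,"hand": 0},
  {"dx": 0,"dy": 0,"dz": 0.06,"rx": 0,"ry": -0.0008,"rz": 0,"hand": 0},
  {"dx": 0,"dy": 0,"dz": 0.069,"rx": 0,"ry": -0.0008,"rz": 0,"hand": 0},
  {"dx": 0,"dy": 0,"dz": 0.069,"rx": 0,"ry": -0.0008,"rz": 0,"hand": 0},
  {"dx": 0,"dy": 0,"dz": 0.069,"rx": 0,"ry": -0.0008,"rz": 0,"hand": 0},
  {"dx": 0,"dy": 0,"dz": 0.069,"rx": 0,"ry": -0.0008,"rz": 0,"hand": 0},
])

```text
time: 21.55
eef_pos: [0.592, 0.0485, 0.1116]
tool_rot: [[0.016, 1.0, -0.003], [1.0, -0.016, 0.0], [0.0, -0.003, -1.0]]
force: [0.8, 0.5, -0.7]
gripper_width: 0.0446
grasp_force: 41.7
```

```bash
python3 - <<'E' 2>/dev/null
from h import *
im,c=snap('b3')
s=telemetry.state();z=s['eef_pos'][2];print(s['eef_pos'],s['force'],s['tool_rot'][0])
for ch in(None,2):e,u=far(im,c,z+.0093,.592,.0783,89.1,L=.03,half=4,chan=ch);print('half centre',(e-u*.03).round(4))
print('whole sides');fit(im,c,.07,.045,.12,.5929,.13,89.15,half=4,edges=(1,3));fit(im,c,.07,.045,.12,.5929,.1154,89.15,half=4,edges=(1,2,3))
o=cv2.resize(im[60:300,200:440,::-1],(600,600),interpolation=cv2.INTER_CUBIC);cv2.imwrite('pics/b3c.png',o)
E
```

```text
t 21.55 [0.592  0.0485 0.1116] vel 0.003
[0.59197036 0.04843143 0.11167258] [-0.41975658 -0.08879096 -1.04196216] [ 0.01580751  0.99987047 -0.00302586]
fit [5.91200e-01 6.40000e-02 8.92777e+01] edge means px [0.01, -1.25, -1.33] mad 0.99
 far end [0.5914 0.079 ] axis [0.0126 0.9999]
half centre [0.591 0.049]
fit [5.91200e-01 6.40000e-02 8.91958e+01] edge means px [-0.0, -0.72, -0.52] mad 0.23
 far end [0.5914 0.079 ] axis [0.014  0.9999]
half centre [0.591 0.049]
whole sides
fit [ 0.5934  0.1475 86.9108] edge means px [-1.07, -0.22] mad 0.83
fit [ 0.5926  0.1136 89.2288] edge means px [-1.37, -0.03, -1.4] mad 1.27
```

View pics/b3c.png

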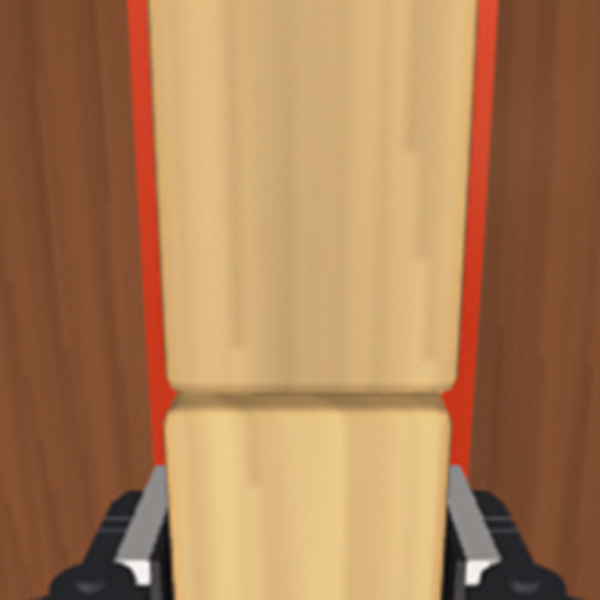

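b3c shows the gap to the whole block at crop row about 398, roughly 1.4 mm wide. The half is about 0.7 mm left of the whole block's sides, so I correct both and set it down.

Request:
play_rows([
  {"dx": 0.0007,"dy": 0.0009,"dz": 0,"rx": 0,"ry": 0,"rz": 0,"hand": 0},
  {"dx": 0.0015,"dy": 0.0009,"dz": 0,"rx": 0,"ry": 0,"rz": 0,"hand": 0},
  {"dx": 0.0015,"dy": 0.0009,"dz": 0,"rx": 0,"ry": 0,"rz": 0,"hand": 0},
  {"dx": 0.0015,"dy": 0.0009,"dz": 0.001,"rx": 0,"ry": 0,"rz": 0,"hand": 0},
  {"dx": 0.0015,"dy": 0.0009,"dz": 0.002,"rx": 0,"ry": 0,"rz": 0,"hand": 0},
  {"dx": 0.0015,"dy": 0.0009,"dz": 0.002,"rx": 0,"ry": 0,"rz": 0,"hand": 0},
  {"dx": 0.0015,"dy": 0.0009,"dz": 0.002,"rx": 0,"ry": 0,"rz": 0,"hand": 0},
])

```text
time: 22.3
eef_pos: [0.5927, 0.0495, 0.1106]
tool_rot: [[0.016, 1.0, -0.003], [1.0, -0.016, 0.0], [0.0, -0.003, -1.0]]
force: [-0.7, -0.2, 1.1]
gripper_width: 0.0443
grasp_force: 41.7
```

```bash
python3 - <<'E' 2>/dev/null
from h import *
im,c=snap('b4')
s=telemetry.state();print(s['eef_pos'],s['force'])
for ch in(None,2):e,u=far(im,c,.12,.592,.080,89.1,L=.03,half=3,chan=ch);print('half centre',(e-u*.03).round(4))
fit(im,c,.07,.045,.12,.5929,.1154,89.15,half=3,edges=(1,2,3))
E
```

```text
t 22.3 [0.5927 0.0495 0.1106] vel 0.003
[0.59272132 0.04953309 0.11055666] [-0.27653211  0.31320943  2.12353408]
fit [5.92000e-01 6.51000e-02 8.93084e+01] edge means px [0.03, -1.27, -1.37] mad 1.04
 far end [0.5921 0.0801] axis [0.0121 0.9999]
half centre [0.5918 0.0501]
fit [5.92000e-01 6.51000e-02 8.92139e+01] edge means px [-0.01, -0.76, -0.52] mad 0.22
 far end [0.5922 0.0801] axis [0.0137 0.9999]
half centre [0.5917 0.0501]
fit [ 0.5926  0.1151 89.2864] edge means px [-1.35, -0.01, -1.46] mad 1.27
```

Seated in line. Release, rise and check.

Request:
play_rows([
  {"dx": 0,"dy": 0,"dz": 0,"rx": 0,"ry": 0,"rz": 0,"hand": 0.8},
  {"dx": 0,"dy": 0,"dz": 0,"rx": 0,"ry": 0,"rz": 0,"hand": 0.8},
  {"dx": 0,"dy": 0,"dz": 0,"rx": 0,"ry": 0,"rz": 0,"hand": 0.8},
  {"dx": 0,"dy": 0,"dz": 0,"rx": 0,"ry": 0,"rz": 0,"hand": 0.8},
  {"dx": 0,"dy": 0,"dz": -0.03,"rx": 0,"ry": 0,"rz": 0,"hand": 0.8},
  {"dx": 0,"dy": 0,"dz": -0.07,"rx": 0,"ry": 0,"rz": 0,"hand": 0.8},
  {"dx": 0,"dy": 0,"dz": -0.13,"rx": 0,"ry": 0,"rz": 0,"hand": 0.8},
  {"dx": 0.08,"dy": 0,"dz": -0.25,"rx": 0,"ry": 0,"rz": 0,"hand": 0.8},
  {"dx": 0.08,"dy": 0,"dz": -0.25,"rx": 0,"ry": 0,"rz": 0,"hand": 0.8},
  {"dx": 0.08,"dy": 0,"dz": -0.25,"rx": 0,"ry": 0,"rz": 0,"hand": 0.8},
  {"dx": 0.08,"dy": 0,"dz": -0.25,"rx": 0,"ry": 0,"rz": 0,"hand": 0.8},
  {"dx": 0.08,"dy": 0,"dz": -0.25,"rx": 0,"ry": 0,"rz": 0,"hand": 0.8},
  {"dx": 0.08,"dy": 0,"dz": -0.25,"rx": 0,"ry": 0,"rz": 0,"hand": 0.8},
])

```text
time: 23.65
eef_pos: [0.5932, 0.1087, 0.2953]
tool_rot: [[0.017, 1.0, -0.007], [1.0, -0.017, -0.0], [-0.0, -0.007, -1.0]]
force: [-0.4, -0.6, 0.1]
gripper_width: 0.0687
grasp_force: 0.0
```

```bash
python3 - <<'E' 2>/dev/null
from h import *
im,c=snap('c7')
print('row');p=fit(im,c,.241,.045,.12,.5932,.1407,89.1,half=4)
for n,L,s,e in(('half far',.06,.0902,(0,1,3)),('whole',.12,0,(1,3)),('half near',.06,-.0906,(1,2,3))):
    print(n);fit(im,c,L,.045,.12,.5932+.0155*s,.1407+s,89.1,half=3,edges=e)
g=im.astype(float).mean(2)
# joint positions: darkest rows along the centre line
ys=np.linspace(.02,.262,1000);P=proj(c,np.c_[.5932+.0155*(ys-.1407)+.006,ys,np.full(1000,.12)])
v=map_coordinates(g,[P[:,1],P[:,0]],order=1)
for lo,hi in((.07,.09),(.19,.21)):
    m=(ys>lo)&(ys<hi);k=v[m].argmin();print('joint y',ys[m][k].round(4),v[m].min().round(),np.median(v[m]).round(),'width mm',((v[m]<np.median(v[m])-12).sum()*.242).round(1))
x0,y0=P.mean(0).astype(int);cr=im[max(0,y0-150):y0+150,x0-100:x0+100,::-1];cv2.imwrite('pics/c7c.png',cv2.resize(cr,None,fx=2,fy=2,interpolation=cv2.INTER_CUBIC))
E
```

```text
t 23.65 [0.5932 0.1087 0.2953] vel 0.004
row
fit [ 0.5929  0.1404 89.1697] edge means px [-0.33, -0.44, -1.18, -0.38] mad 0.44
half far
fit [ 0.5941  0.2306 89.0676] edge means px [-0.03, -0.8, -0.78] mad 0.67
whole
fit [ 0.5934  0.1742 89.1959] edge means px [-0.47, -0.51] mad 0.5
half near
fit [5.91500e-01 5.12000e-02 8.92206e+01] edge means px [-0.46, 0.0, -0.39] mad 0.28
joint y 0.081 151.0 185.0 width mm 2.9
joint y 0.2012 125.0 196.0 width mm 3.6
```

View pics/c7c.png

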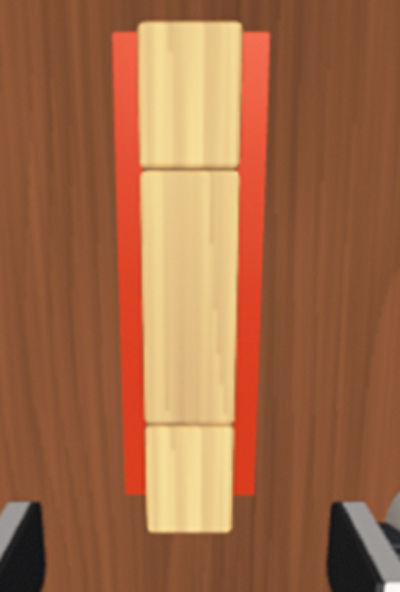

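c7c shows the three blocks butted in line. The joints are at crop rows 168 and 424, the sides are in line, and both ends are within about 0.5 mm of the course ends. The gripper is clear, so I'm handing in.

```bash
python3 -c "
from bench import job
print(job.finish_job())"
```

```text
the job is handed in; nothing more can be done
None
```

The second course is laid in running bond and handed in: the whole block is centred over the joint, with a half butted up each side and sides and ends flush to about 0.5 mm. It took about 24 s of the 72 s, and I moved none of the other things on the bench.

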